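Lock the pantry bin, load the mortar, free the bin

TASK

Push the kick-down stop lever in front of the pull-out bin down until its rubber foot grips the bin's ledge and the lever stays down by itself, firmly but without forcing it. With the bin locked, set the wooden mortar down gently and upright inside the bin, then flick the lever up again, well clear of the ledge, so that the bin is free. Leave the bin where it stands along its rail and do not disturb the other things.

Things in the scene. Friction and masses are not known exactly. Their poses are not given: they have to be found in the camera images.
- rail: Fixed aluminium base plate of the pull-out bin, 300 x 440 mm, 6 mm thick, carrying two dark rails. Origin on the work surface under the middle of the bin's travel; y runs along the rail, -x is the lever's side (towards the robot), z up. The lever's hinge post, 14 x 30 mm and 90 mm high, stands at x -181, y -70 mm.
- bin: Dark plastic open bin, outside 170 (x) by 260 (y) by 87 mm high, walls and floor 4 mm. Origin at the centre of its underside, 18 mm above the work surface; axes parallel to the rail's. It runs along the rail's y only, up to 50 mm either side of the middle, held by just 1 N of friction while unlocked.
- ledge (a point): Middle of the top of the flat steel ledge that sticks out 75 mm from the bin's front (-x) wall over the bin's whole length and moves with the bin. Its top is 30 mm above the work surface.
- brake: The kick-down stop: a dark steel lever bar 16 mm wide and 10 mm thick, ending 140 mm from the hinge. Origin on the hinge axis, at x -145, y -70, z +75 mm from the rail's origin (60 mm in front of the bin's wall, 45 mm above the ledge). The bar runs along its own +y (rail's +y, raised); own +z is the bar's upper side; the hinge axis is the rail's x.
- foot_mount (a point): On the bar's centre line, 70 mm from the hinge. Below it a rubber foot 20 mm across points at the ledge. The foot is on a screw: it reaches 45 to 63 mm below this point, different each time and not measured, so it meets the ledge with the bar between level and 0.26 rad above. Its rubber gives 1 mm per 8 N. The lock needs over 5 N left on the ledge after letting go; over 25 N at any time damages it.
- brake_hinge (a joint): Lever angle in rad, growing as it is pushed down: 0 = raised, bar 1.0 rad above level; 1.0 = level; end stop 1.15. Starts at 0 to 0.3; released and well clear means below 0.5. Stiff hinge: 0.8 N m of friction holds it wherever it is left.
- lever_tread (a point): Middle of the top of the lever's rubber tread, 117 mm from the hinge along the bar and 8 mm above its centre line; the tread is 44 mm long, 16 mm wide. Pressed down here, about 7 N moves the lever freely; 13 to 15 N at the end seats the foot well (about 10 N on the ledge).
- mortar: Small wooden mortar, an open round cup 72 mm high, 60 mm in diameter from 26 mm up to the rim, waist and foot 52 to 54 mm, wall 7 mm, about 0.25 kg. Origin at the centre of its underside, z up; stands on the work surface at the robot's right among other things of like size.
- jar: Bystander: empty glass mason jar with a metal twist cap, 76 mm across, 128 mm high; origin at the centre of its underside.
- measure: Bystander: aluminium measuring cup, 68 mm across, 55 mm high, flat handle reaching 88 mm from its axis along its own +y; origin at the centre of its underside.
- creamer: Bystander: white ceramic creamer, 68 mm across, 85 mm high, handle along its own +y to 52 mm from its axis; origin at the centre of its underside.
- can: Bystander: food can, 68 mm across, 100 mm high; origin at the centre of its underside.
- spice: Bystander: small spice jar, 44 mm across, 95 mm high; origin at the centre of its underside.
- tin: Bystander: flat aluminium tin box 93 x 73 mm, 54 mm high; origin at the centre of its underside.
Mind the look-alikes: they are no part of the job. Of the things like the mortar, leave any that is orange; of the rest the larger one is meant.

How it is judged (in metres and radians):
On the way, in this order (a step that is already met when the one before it is completed fails the run):
1. the lever is down and locked: its foot presses on the bin's ledge with more than 5 N while nothing of the robot touches the lever (contact force between brake and bin above 5 N and contact force between each of the fingers, the arm and brake below 0.3 N), for 0.3 s.
2. with the bin still locked (more than 4 N), the mortar stands upright on the bin's floor, let go (x of mortar in the frame of bin between -0.06 and 0.06 m and y of mortar in the frame of bin between -0.105 and 0.105 m and z of mortar in the frame of bin below 0.012 m and angle between mortar's own z axis and vertical below 0.12 rad and contact force between brake and bin above 4 N and contact force between the fingers and mortar below 0.1 N), for 0.3 s.
3. the lever is up again (joint below 0.5 rad), its foot off the ledge (value of joint brake_hinge below 0.5 rad and contact force between brake and bin below 0.5 N), for 0.2 s.
At the end, for the whole second after the job is handed in: The lever is up (joint below 0.5 rad) with its foot off the ledge, and the mortar stands upright (within 0.12 rad) and still on the bin's floor, its centre within 60 mm (x) and 105 mm (y) of the bin's centre; the bin stands still within 20 mm of where it started (all of step 3 and x of mortar in the frame of bin between -0.06 and 0.06 m and y of mortar in the frame of bin between -0.105 and 0.105 m and z of mortar in the frame of bin below 0.012 m and angle between mortar's own z axis and vertical below 0.12 rad and linear speed of each of mortar, bin below 0.02 m/s and distance of bin from where it was at the start of the episode below 0.02 m); the robot touches nothing.
It fails at once if the foot is forced onto the ledge with more than 25 N (contact force between brake and bin above 25 N).
It fails at once if the mortar is dropped or rammed into the bin (over 40 N between them) (contact force between mortar and bin above 40 N).
It fails at once if the bin is shifted more than 20 mm along its rail (distance of bin from where it was at the start of the episode above 0.02 m).
It fails at once if a bystander is moved more than 30 mm or tipped (distance of any of jar, measure, creamer, can, spice, tin from where it was at the start of the episode above 0.03 m or angle between any of jar, measure, creamer, can, spice, tin's own z axis and vertical above 0.5 rad).
It also fails if it takes over 72 s, if anything falls off the work surface, if the arm or the gripper's body presses on something with over 40 N, if the wrist force passes 120 N, or if a joint passes its speed limit or range.

ROBOT

A 7-joint arm with a two-finger parallel gripper is mounted at the origin on the work surface. World frame = base frame: x ahead of the robot, y to its left, z up, the work surface at z = 0. Lengths are in mm, angles in rad, forces in N, time in s.
With the tool pointing down it reaches from about 350 to 900 mm from the base axis. Payload 7.2 kg.
Tool frame: the origin (TCP) lies at the very end of the fingers, on their centre line; the grasp point (between the pads) lies 19 mm behind it; y points along the fingers, z is the direction in which the jaws open and shut, and the axes are right-handed (so a half turn about y gives the same grasp; the last joint's range is limited). The gripper opens to 85 mm and grips with 20 to 120 N. Pads are 22 mm wide; open, the fingers measure 114 mm over their backs; the gripper's body (76 mm by 85 mm) begins 54 mm behind the grasp point. The pads swing forward as they close: fully open they stand 13 mm farther back than shut.
Start: joints at [1.072, 0.411, -0.013, 1.596, 0.006, 1.134, -0.082], TCP at [260.988, -567.903, 231.297] pointing down, gripper open.
Joint ranges: [-2.95, 2.95], [-0.29, 1.99], [-1.47, 1.44], [0.14, 2.54], [-1.03, 4.17], [0.13, 1.85], [-2.86, 2.86]. Speed limits (rad/s): [2.39, 2.39, 3.01, 3.01, 3.14, 3.14, 3.14].

INTERFACE

Orientations are given as [roll, pitch, yaw] about the fixed x, y, z axes, in that order (R = Rz(yaw) Ry(pitch) Rx(roll)).
In Python, from cell import r gives the robot as it stands.
- The arm moves only by the tool play_rows, never from a script. Its argument "increments" is a list of rows, each a list of 5 numbers: the shift along the tool's x, y, z in cm, then the turn about the tool's y in rad, then the closure in counts, from 0 (fully open) to 255 (shut). A call has 1 to 5 rows; each row shifts and turns the commanded pose from where the row before left it, along the tool's axes as they then stand; what a row does not reach is not made up. A row lasts 1/8 s, in which the tool goes at most 62.5 mm and 10.7 degrees, less where a joint would pass 70% of its speed; a pose out of reach is approached as far as the arm can. A call with a gripper value outside its range is refused whole. The fingers move at their own pace and stop on an object; the grip force is fixed at half the most. Time passes only in rows, so rows that do not move let the fingers close. It gives the time, the measured TCP pose, the force and the opening at its end, in the units of the state.
- r.state(): the state, without advancing time (a new reading comes with each control period).
- r.camera(name): name is "side" or "top" or "wrist"; returns a dict with "pixels" (400x640x3 uint8, red, green, blue), "mtx" (3x3 intrinsics, pixels), "dist_coeffs" ([k1, k2, p1, p2, k3] as OpenCV has them; the pictures are not rectified), "rvec" (rotation vector, rad) and "tvec" (3), from world to camera coordinates, as OpenCV has them. Camera axes: x right, y down, z forward; pixel columns grow to the right and rows downward; lengths in mm; the calibration is good to about 2 mm. A picture is of the moment at which its call begins. There is no depth.
- r.finish_job(): hands the job in, once; it reports no verdict.
The state is a dict: "time": time; "qpos": joint angles; "joint_velocities": joint speeds; "effort": joint torques, N m; "tcp_pos": TCP position; "ee_rot": TCP orientation; "force": force on the tool from outside, world axes, zero at the start; "ft_torque": the same for the moment, N m; "grip_width": finger opening in mm.
Only numpy, scipy, OpenCV 4.12 (cv2) and the standard library are available. Lean on these libraries where they do the work, as an engineer would, in place of code of your own. Each camera call takes 0.05 s, during which the arm holds its last target.

## Working session

There is one attempt and no reset: what is moved stays moved. The work goes in short steps, Python scripts to look and compute and a tool call to move; the robot and the scene stay as the last step left them, time stands still between calls to the robot, and variables do not carry over. Pictures are saved under pics/ and viewed, and the job is handed in when it is done.

Besides the shell and the picture viewer there is one more tool, called as name(argument=value, ...) on one line, values as JSON. play_rows: Moves the arm, as the interface text tells. Its arguments: {"type":"object","properties":{"increments":{"type":"array"}},"required":["increments"]}

```bash
ls; mkdir -p pics
python3 - <<'E'
from cell import r
import cv2,json
s=r.state();print({k:s[k] for k in('time','tcp_pos','ee_rot','force','grip_width')})
for n in('side','top','wrist'):
    c=r.camera(n);cv2.imwrite(f'pics/{n}0.png',c['pixels'][:,:,::-1]);print(n,c['mtx'],c['dist_coeffs'],c['rvec'],c['tvec'])
E
```

```text
pics
{'time': 0.0, 'tcp_pos': array([ 260.75978799, -567.44679612,  230.43528873]), 'ee_rot': array([-1.57244409e+00, -1.04708019e-04, -2.71076007e+00]), 'force': array([ 1.07739441, -0.96987223,  0.18753692]), 'grip_width': 85.22472111591044}
side [[394.43292803   0.         317.76776985]
 [  0.         394.43292803 199.86350869]
 [  0.           0.           1.        ]] [-0.05455694  0.          0.          0.          0.        ] [ 1.03401732 -2.40069109  1.0900127 ] [ 387.42839409  320.93062133 1074.00413567]
top [[475.77327639   0.         322.71517495]
 [  0.         475.77327639 201.65114451]
 [  0.           0.           1.        ]] [-0.11126686  0.          0.          0.          0.        ] [ 2.15625834 -2.13359096  0.1180482 ] [  76.99917387  546.57723391 1258.67078181]
wrist [[278.37486163   0.         321.60806824]
 [  0.         278.37486163 192.73985401]
 [  0.           0.           1.        ]] [0.01528433 0.         0.         0.         0.        ] [-2.43712097  1.56286081  0.22517549] [-623.69082436  -35.43717671  379.43634363]
```

View pics/side0.png

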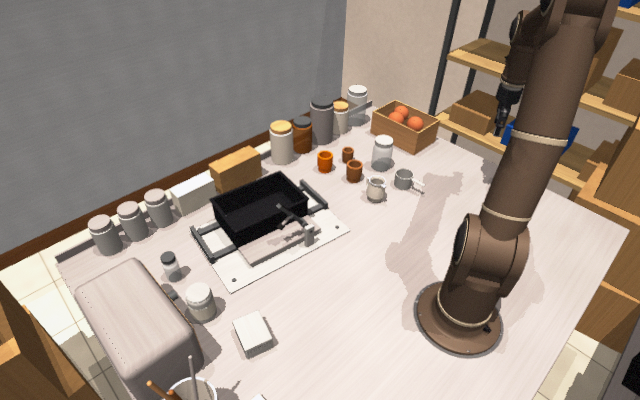

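View pics/top0.png

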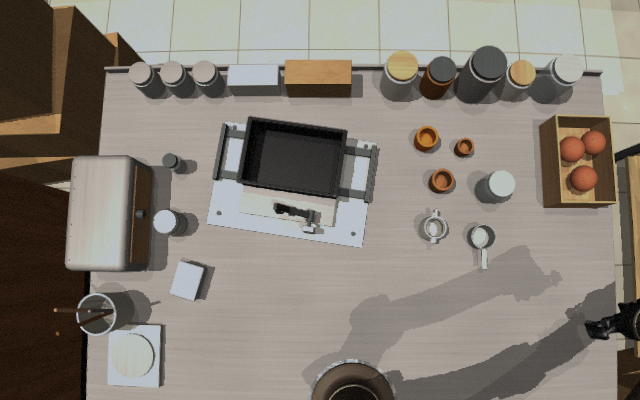

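View pics/wrist0.png

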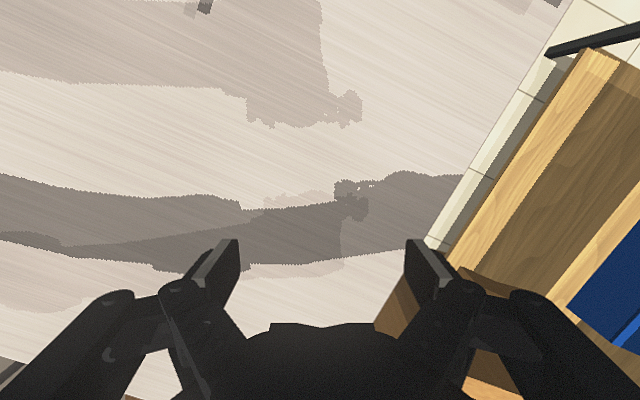

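Candidates for the mortar in the top view: an orange cup (427,138), a small brown cup (465,147) and a larger brown cup (442,181). By the description it should be the one at (442,181). I'll check that in a crop.

```bash
cat > h.py <<'E'
import numpy as np,cv2
from cell import r
def ray(c,uv):
    p=cv2.undistortPoints(np.array([[uv]],float),c['mtx'],c['dist_coeffs'])[0,0]
    R=cv2.Rodrigues(c['rvec'])[0];o=-R.T@np.ravel(c['tvec']);d=R.T@np.array([p[0],p[1],1]);return o,d/np.linalg.norm(d)
def onz(c,uv,z):
    o,d=ray(c,uv);return o+d*(z-o[2])/d[2]
def tri(c1,u1,c2,u2):
    o,d=ray(c1,u1);p,e=ray(c2,u2)
    t=np.linalg.lstsq(np.stack([d,-e],1),p-o,rcond=None)[0];a=o+d*t[0];b=p+e*t[1];return (a+b)/2,np.linalg.norm(a-b)
def proj(c,P):
    return cv2.projectPoints(np.atleast_2d(np.array(P,float)),c['rvec'],c['tvec'],c['mtx'],c['dist_coeffs'])[0][:,0]
E
python3 - <<'E'
from h import *
c=r.camera('top');im=c['pixels'][:,:,::-1]
a=cv2.resize(im[110:260,200:390],None,fx=4,fy=4,interpolation=2);cv2.imwrite('pics/t_rail.png',a)
a=cv2.resize(im[115:265,400:520],None,fx=4,fy=4,interpolation=2);cv2.imwrite('pics/t_mort.png',a)
c=r.camera('side');im=c['pixels'][:,:,::-1]
a=cv2.resize(im[160:290,190:355],None,fx=4.5,fy=4.5,interpolation=2);cv2.imwrite('pics/s_rail.png',a)
E
```

```text
(no output)
```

View pics/t_rail.png

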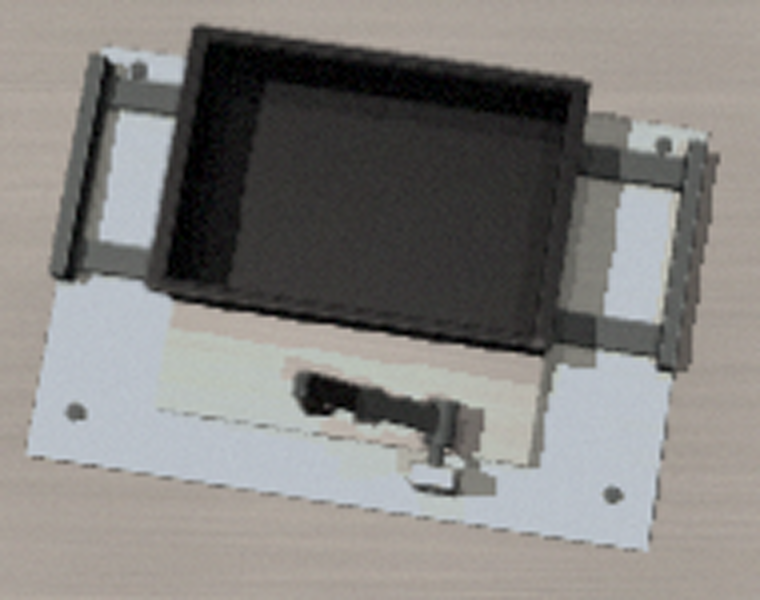

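View pics/t_mort.png

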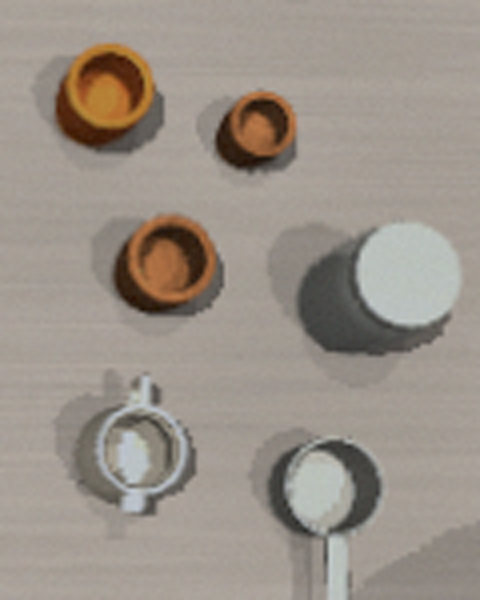

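View pics/s_rail.png

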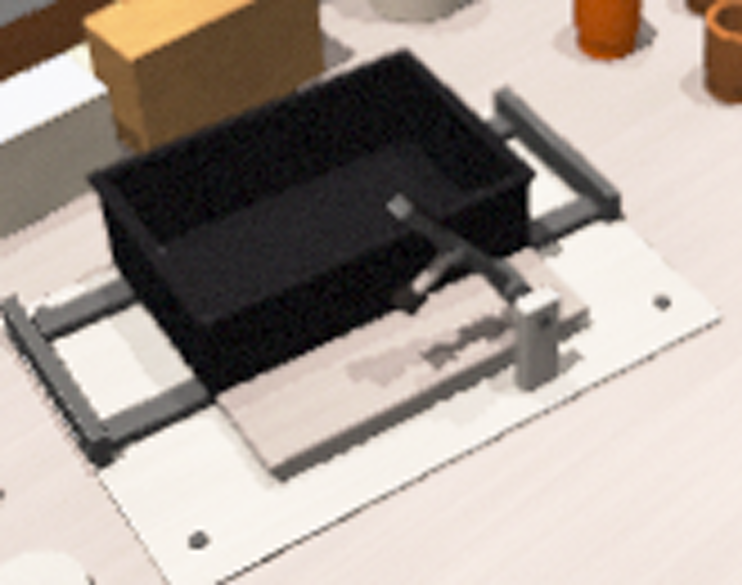

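The crops show the larger brown cup at crop (172,261), which is the mortar. The plate's front corners and the bin's rim corners are also clear. Next I'll work out the poses.

Run:
```python
from h import *
c=r.camera('top');s=r.camera('side')
f=lambda x,y,ox,oy,k:((x+.5)/k-.5+ox,(y+.5)/k-.5+oy)
T=lambda x,y:f(x,y,200,110,4)
M=lambda x,y:f(x,y,400,115,4)
S=lambda x,y:f(x,y,190,160,4.5)
A=onz(c,T(28,458),6);B=onz(c,T(648,549),6)   # left(+y) front, right front
print('plate',A,B,np.linalg.norm(A-B))
rim=np.array([onz(c,T(*p),105) for p in((194,26),(591,84),(549,353),(149,292))]);print(rim,rim.mean(0),[np.linalg.norm(rim[i]-rim[i-1]) for i in range(4)])
v=(A-B)[:2];yaw=np.arctan2(-v[0],v[1]);print('yaw plate',yaw)
v=(rim[0]-rim[1]+rim[3]-rim[2])[:2];yb=np.arctan2(-v[0],v[1]);print('yaw bin',yb)
yw=(yaw+yb)/2
R=np.array([[np.cos(yw),-np.sin(yw)],[np.sin(yw),np.cos(yw)]])
rail=(A+B)[:2]/2-R@[-150,0] ; print('rail(from front edge)',rail)
bc=rim.mean(0)[:2];loc=R.T@(bc-rail);print('bin in rail',loc)
print('mortar rim',onz(c,M(172,261),72), 'side', onz(s,f(0,0,0,0,1),72))
# mortar other masks
im=cv2.cvtColor(s['pixels'],cv2.COLOR_RGB2HSV)
cv2.imwrite('pics/s_m.png',cv2.resize(s['pixels'][125:205,300:430,::-1],None,fx=5,fy=5,interpolation=2))
# lever end: tri
P,e=tri(c,T(303,388),s,S(399,206));print('leverend',P,e, R.T@(P[:2]-rail))
P,e=tri(c,T(433,478),s,S(538,303));print('post top',P,e, R.T@(P[:2]-rail))
for n,(a,b,z) in dict(jar=(408,274,128),cream=(142,452,85),meas=(333,486,55),small=(263,125,50),orange=(112,87,65)).items(): print(n,onz(c,M(a,b),z))
```

```text
plate [483.16671347 407.92694001   6.        ] [425.16195978 -25.19360407   6.        ] 436.9873649825895
[[764.67761626 282.79422486 105.        ]
 [725.91016623  18.65415684 105.        ]
 [546.92496704  44.95838733 105.        ]
 [584.74077881 305.92110139 105.        ]] [655.56338209 163.0819676  105.        ] [np.float64(181.41697244118134), np.float64(266.9698311047391), np.float64(180.90775016013444), np.float64(263.6884027616858)]
yaw plate -0.13313074330649902
yaw bin -0.14482326284740848
rail(from front edge) [602.71807116 170.58715989]
bin in rail [53.3754833  -0.11216517]
mortar rim [ 602.66308294 -237.34753469   72.        ] side [4241.88304112  217.37320312   72.        ]
leverend [515.71351582 196.12879535 189.44080612] 8.436305016763495 [-89.70396158  13.24262315]
post top [469.00541581 121.39047458  85.8136924 ] 5.69196797443545 [-125.60820924  -67.24556355]
jar [ 585.9403502  -377.34897969  128.        ]
cream [ 473.86373104 -211.95599652   85.        ]
meas [ 454.26371291 -347.31801809   55.        ]
small [ 702.36222008 -308.26711317   50.        ]
orange [ 723.61832369 -200.98577945   65.        ]
```

View pics/s_m.png

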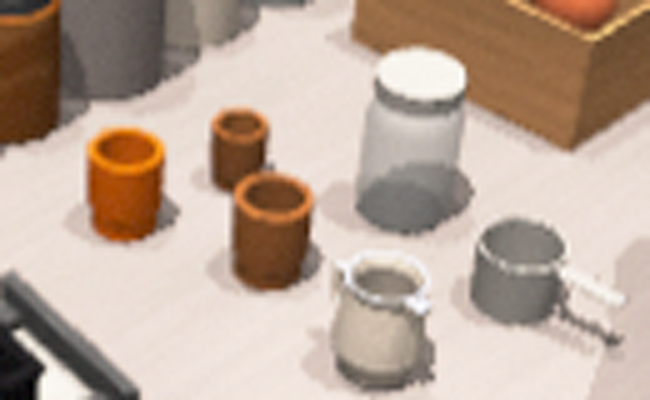

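Poses: the rail origin is about (656,163) with yaw about -0.139. The lever hinge is about (502,114) and the lever is nearly fully raised (about 0.06 rad). The mortar is at (603,-237). I'll move above the lever with the fingers closed.

play_rows(increments=[[-3.43,0,-3.57,0,255],[-3.43,0,-3.57,0,255],[-3.43,0,-3.57,0,255],[-3.43,0,-3.57,0,255],[-3.43,0,-3.57,0,255]])

```text
time: 0.98
tcp_pos: [342.7, -332.6, 231.5]
ee_rot: [-1.57, 0.0, -2.711]
force: [0.8, -0.4, 0.2]
grip_width: -0.3
```

play_rows(increments=[[-3.43,0,-3.57,0,255],[-3.43,0,-3.57,0,255],[-3.43,0,-3.57,0,255],[-3.43,0,-3.57,0,255],[-3.43,0,-3.57,0,255]])

```text
time: 1.6
tcp_pos: [424.0, -98.8, 231.6]
ee_rot: [-1.57, 0.001, -2.711]
force: [0.5, -0.5, -0.4]
grip_width: 0.1
```

play_rows(increments=[[-3.43,0,-3.57,0,255],[-3.43,0,-3.57,0,255],[-3.43,0,-3.57,0,255],[-3.43,0,-3.57,0,255],[0,0,0,0,255]])

```text
time: 2.22
tcp_pos: [489.0, 91.0, 231.4]
ee_rot: [-1.573, 0.001, -2.705]
force: [-0.9, -1.0, -0.2]
grip_width: 0.2
```

play_rows(increments=[[0,0,0,-0.17,255],[0,0,0,-0.17,255],[0,0,0,-0.17,255],[0,0,0,-0.17,255],[0,0,0,-0.16,255]])

```text
time: 2.85
tcp_pos: [488.4, 85.5, 231.3]
ee_rot: [-1.571, -0.001, -1.867]
force: [-0.3, 1.2, -0.1]
grip_width: 0.1
```

```bash
cat >> h.py <<'E'
from scipy.spatial.transform import Rotation as Ro
O=np.array([655.6,163.2]);yw=-0.139
RR=np.array([[np.cos(yw),-np.sin(yw)],[np.sin(yw),np.cos(yw)]])
def w2r(p): return np.r_[RR.T@(np.array(p)[:2]-O),p[2]]
def r2w(p): return np.r_[RR@np.array(p)[:2]+O,p[2]]
def go(target,yaw=None):
    s=r.state();R=Ro.from_euler('xyz',s['ee_rot']).as_matrix()
    d=R.T@(np.array(target,float)-s['tcp_pos'])
    print('t',round(s['time'],2),'tool shift cm',(d/10).round(2),'tcp',s['tcp_pos'].round(1),'rail',w2r(s['tcp_pos']).round(1),'yaw',s['ee_rot'].round(3),'f',s['force'].round(1),'w',s['grip_width'],'q',np.round(s['qpos'],2))
E
python3 - <<'E'
from h import *
go(r2w([-145,-50,190]))
cv2.imwrite('pics/w1.png',r.camera('wrist')['pixels'][:,:,::-1])
s=r.camera('side')
cv2.imwrite('pics/s1.png',cv2.resize(s['pixels'][130:290,190:355,::-1],None,fx=4,fy=4,interpolation=2))
s=r.camera('top')
cv2.imwrite('pics/t1.png',cv2.resize(s['pixels'][110:260,200:390,::-1],None,fx=4,fy=4,interpolation=2))
E
```

```text
t 2.85 tool shift cm [-5.11  4.12  0.19] tcp [488.4  85.5 231.3] rail [-154.8 -100.1  231.3] yaw [-1.571e+00 -1.000e-03 -1.867e+00] f [-0.3  1.2 -0.1] w 0.09463509218462425 q [ 0.27  0.25 -0.63  1.87  0.17  1.07 -0.73]
```

View pics/w1.png

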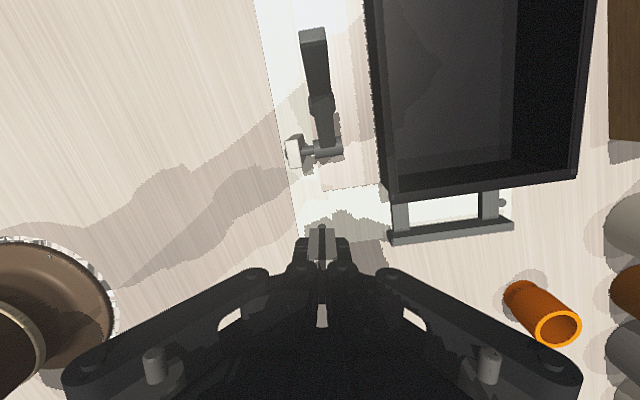

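View pics/s1.png

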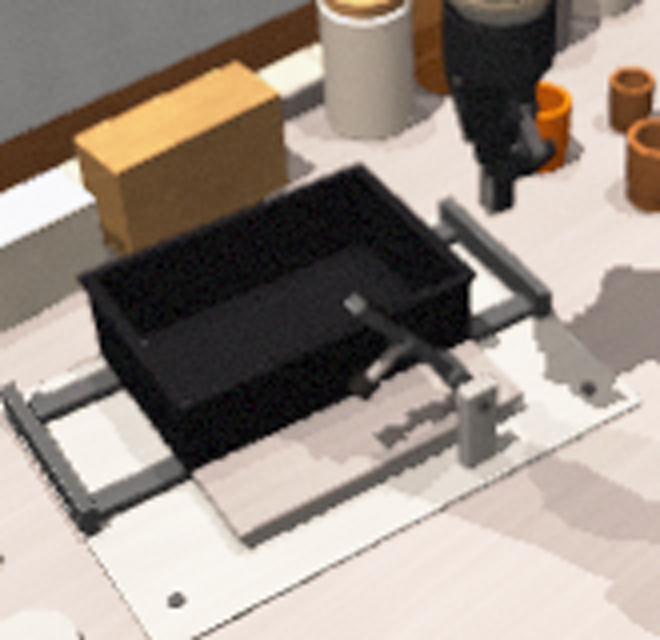

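View pics/t1.png

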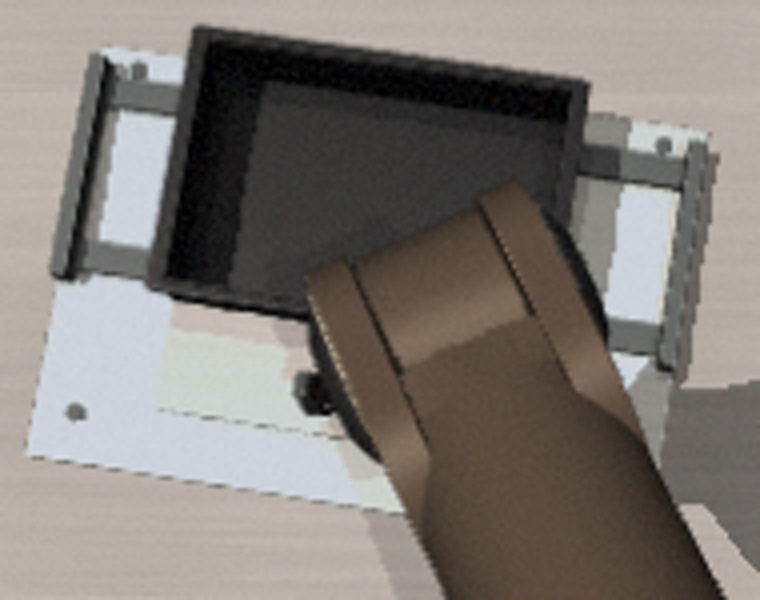

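Wrist view: the lever runs from the hinge at (330,148) to its tip at (313,35), and nothing blocks it. I'll check its x line from this view.

Run:
```python
from h import *
c=r.camera('wrist')
def onplane_yz(uv):  # intersect with rail x=-145
    o,d=ray(c,uv);o=w2r(o);d=np.r_[RR.T@d[:2],d[2]];t=(-145-o[0])/d[0];return o+d*t
for uv,z in(((313,33),188),((325,148),75),((292,152),90),((307,33),188),((327,110),110)): print(uv,w2r(onz(c,uv,z)).round(1))
go(r2w([-145,-50,190]))
```

```text
(313, 33) [-140.5   15.7  188. ]
(325, 148) [-145.4  -66.5   75. ]
(292, 152) [-179.   -63.1   90. ]
(307, 33) [-144.    16.3  188. ]
(327, 110) [-137.7  -28.6  110. ]
t 3.05 tool shift cm [-5.07  4.12  0.14] tcp [488.5  85.9 231.3] rail [-154.8  -99.7  231.3] yaw [-1.571 -0.    -1.876] f [-0.4 -0.1  0.5] w 0.45243082146915936 q [ 0.27  0.25 -0.63  1.87  0.17  1.07 -0.74]
```

play_rows(increments=[[0,0,0,-0.165,255],[0,0,0,0,255]])

```text
time: 3.3
tcp_pos: [488.5, 86.4, 231.3]
ee_rot: [-1.571, -0.0, -1.71]
force: [0.8, 0.4, 0.1]
grip_width: 0.0
```

Run:
```python
from h import *
go(r2w([-142,-50,190]))
```

```text
t 3.3 tool shift cm [-4.92  4.13  1.28] tcp [488.5  86.4 231.3] rail [-154.8  -99.2  231.3] yaw [-1.571 -0.    -1.71 ] f [0.8 0.4 0.1] w 0.03430721756546454 q [ 0.29  0.26 -0.66  1.87  0.18  1.08 -0.58]
```

play_rows(increments=[[-2.5,0,0.6,0,255],[-2.4,0,0.7,0,255],[0,3.0,0,0,255],[0,3.0,0,0,255],[0,0,0,0,255]])

```text
time: 3.92
tcp_pos: [506.7, 132.9, 169.5]
ee_rot: [-1.575, -0.002, -1.71]
force: [-0.1, 0.4, 0.7]
grip_width: -0.2
```

play_rows(increments=[[-1.0,0,0,0,255],[-1.0,0,0,0,255],[0,0,0,0,255]])

```text
time: 4.3
tcp_pos: [511.2, 155.1, 172.3]
ee_rot: [-1.569, 0.001, -1.705]
force: [-0.1, -0.3, -0.3]
grip_width: -0.3
```

Run:
```python
from h import *
go(r2w([-142,-50,170]))
cv2.imwrite('pics/w2.png',r.camera('wrist')['pixels'][:,:,::-1])
s=r.camera('side')
cv2.imwrite('pics/s2.png',cv2.resize(s['pixels'][130:290,190:355,::-1],None,fx=4,fy=4,interpolation=2))
```

```text
t 4.3 tool shift cm [ 2.19  0.23 -0.02] tcp [511.2 155.1 172.3] rail [-141.9  -28.1  172.3] yaw [-1.569e+00  1.000e-03 -1.705e+00] f [-0.1 -0.3 -0.3] w -0.3100495153270256 q [ 0.13  0.39 -0.65  1.85  0.28  0.98 -0.78]
```

View pics/w2.png

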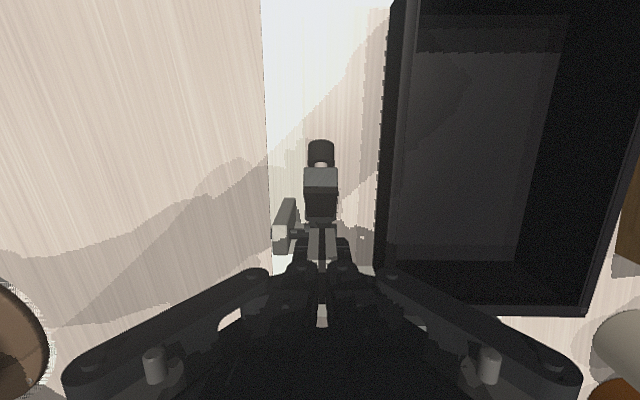

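View pics/s2.png

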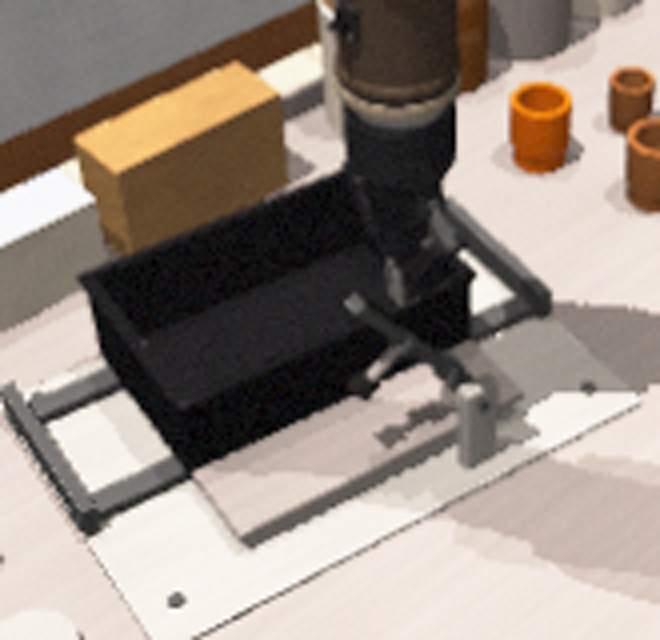

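play_rows(increments=[[-1.4,0,0,0,255],[-0.65,0.4,0,0,255],[-0.65,0.4,0,0,255],[0,0,0,0,255]])

```text
time: 4.9
tcp_pos: [514.4, 180.6, 162.8]
ee_rot: [-1.571, 0.0, -1.705]
force: [0.8, -0.4, -0.0]
grip_width: -0.0
```

play_rows(increments=[[-0.5,0.5,0,0,255],[-0.5,0.6,0,0,255],[-0.6,0.6,0,0,255],[0,0,0,0,255]])

```text
time: 5.4
tcp_pos: [516.4, 197.0, 146.0]
ee_rot: [-1.571, 0.001, -1.705]
force: [1.0, 0.9, 0.3]
grip_width: -0.1
```

Run:
```python
from h import *
go(r2w([-142,-66+93.7,75+53]))
cv2.imwrite('pics/w3.png',r.camera('wrist')['pixels'][:,:,::-1])
s=r.camera('side')
cv2.imwrite('pics/s3.png',cv2.resize(s['pixels'][130:290,190:355,::-1],None,fx=4,fy=4,interpolation=2))
```

```text
t 5.4 tool shift cm [-1.35  1.81  0.06] tcp [516.4 197.  146. ] rail [-142.5   14.2  146. ] yaw [-1.571e+00  1.000e-03 -1.705e+00] f [1.  0.9 0.3] w -0.05260356567677017 q [ 0.04  0.46 -0.64  1.83  0.33  0.95 -0.88]
```

View pics/s3.png

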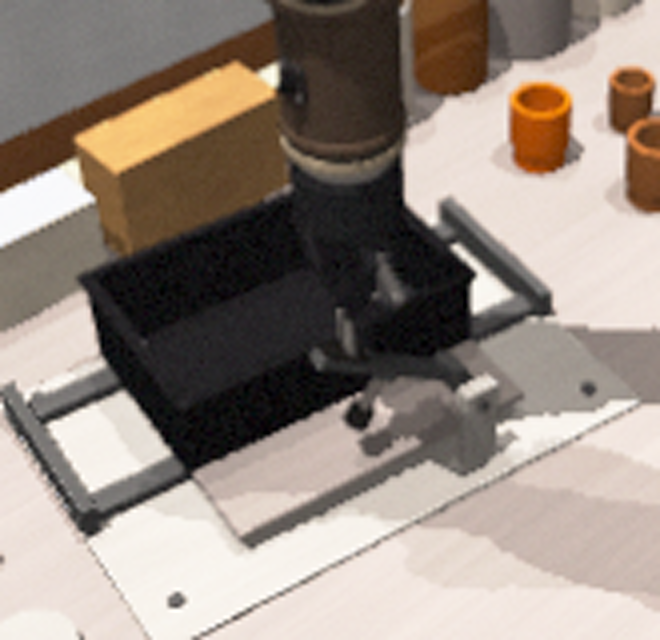

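play_rows(increments=[[-0.5,0.6,0,0,255],[-0.4,0.6,0,0,255],[-0.4,0.6,0,0,255]])

```text
time: 5.88
tcp_pos: [518.3, 208.4, 128.4]
ee_rot: [-1.571, -0.001, -1.706]
force: [-1.4, -4.3, 3.8]
grip_width: -0.0
```

play_rows(increments=[[-0.2,0.4,0,0,255],[-0.1,0.3,0,0,255]])

```text
time: 6.12
tcp_pos: [518.8, 211.8, 121.3]
ee_rot: [-1.571, -0.0, -1.706]
force: [-1.7, -3.0, 4.5]
grip_width: -0.3
```

Run:
```python
from h import *
go(r2w([-142,-66+98,75+42]))
s=r.camera('side')
cv2.imwrite('pics/s4.png',cv2.resize(s['pixels'][180:280,230:355,::-1],None,fx=6,fy=6,interpolation=2))
```

```text
t 6.12 tool shift cm [-0.28  0.43  0.02] tcp [518.8 211.8 121.3] rail [-142.2   29.2  121.3] yaw [-1.571 -0.    -1.706] f [-1.7 -3.   4.5] w -0.2756176333933985 q [-0.01  0.5  -0.62  1.84  0.36  0.92 -0.92]
```

View pics/s4.png

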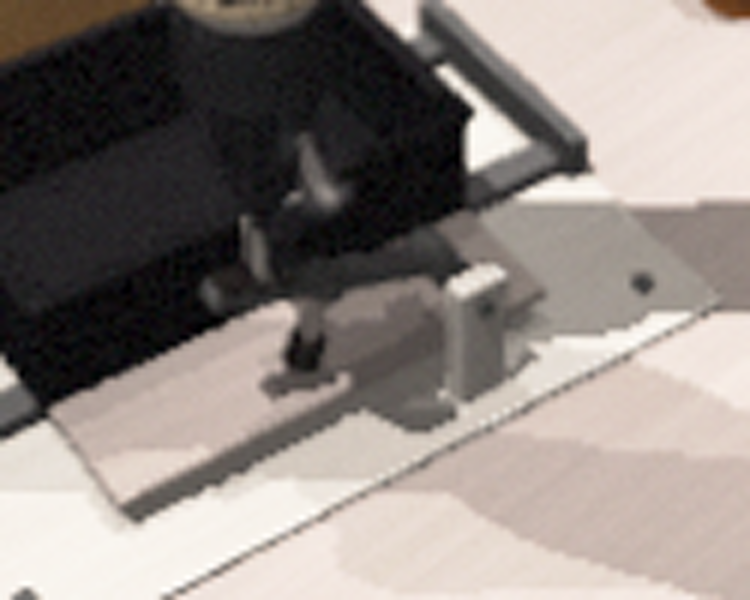

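play_rows(increments=[[-0.05,0.2,0,0,255],[0,0,0,0,255]])

```text
time: 6.42
tcp_pos: [518.9, 212.6, 119.3]
ee_rot: [-1.571, 0.001, -1.706]
force: [-0.7, -2.3, 2.0]
grip_width: -0.1
```

play_rows(increments=[[-0.05,0.2,0,0,255],[0,0,0,0,255]])

```text
time: 6.68
tcp_pos: [519.0, 213.3, 117.5]
ee_rot: [-1.57, 0.001, -1.706]
force: [0.0, -1.1, 2.4]
grip_width: -0.1
```

play_rows(increments=[[-0.05,0.2,0,0,255],[0,0,0,0,255]])

```text
time: 6.92
tcp_pos: [519.1, 214.0, 115.5]
ee_rot: [-1.57, 0.001, -1.705]
force: [-0.5, 0.4, 4.3]
grip_width: 0.2
```

Run:
```python
from h import *
go(r2w([-142,-66+98,75+42]))
s=r.camera('side')
cv2.imwrite('pics/s5.png',cv2.resize(s['pixels'][180:280,230:355,::-1],None,fx=6,fy=6,interpolation=2))
```

```text
t 6.92 tool shift cm [-0.06 -0.15  0.02] tcp [519.1 214.  115.5] rail [-142.2   31.4  115.5] yaw [-1.570e+00  1.000e-03 -1.705e+00] f [-0.5  0.4  4.3] w 0.17450339912437246 q [-0.01  0.51 -0.62  1.84  0.36  0.91 -0.93]
```

View pics/s5.png

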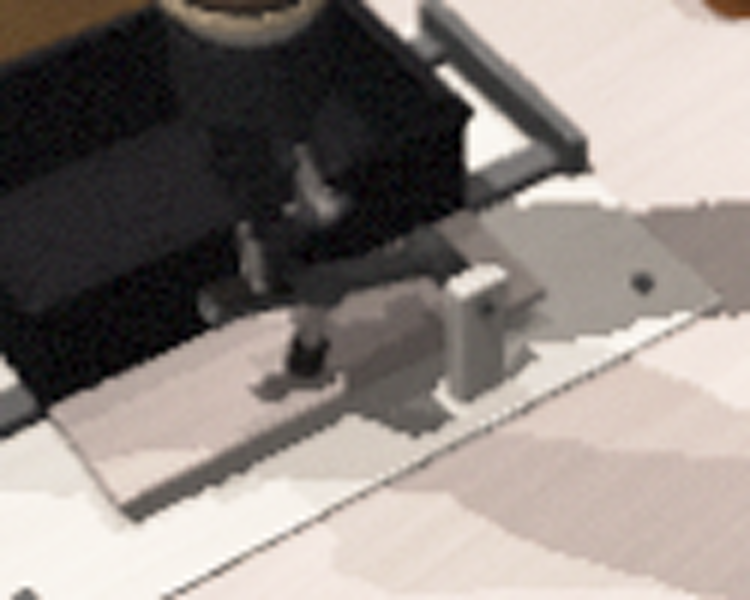

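play_rows(increments=[[-0.05,0.2,0,0,255],[0,0,0,0,255]])

```text
time: 7.22
tcp_pos: [519.2, 214.7, 113.6]
ee_rot: [-1.57, 0.001, -1.705]
force: [-0.4, 1.7, 4.1]
grip_width: -0.2
```

play_rows(increments=[[-0.05,0.2,0,0,255],[0,0,0,0,255]])

```text
time: 7.48
tcp_pos: [519.3, 215.3, 111.6]
ee_rot: [-1.57, 0.002, -1.705]
force: [0.5, 0.7, 3.9]
grip_width: 0.3
```

play_rows(increments=[[-0.04,0.2,0,0,255],[0,0,0,0,255]])

```text
time: 7.72
tcp_pos: [519.4, 215.9, 109.7]
ee_rot: [-1.57, 0.002, -1.705]
force: [0.8, 2.1, 4.8]
grip_width: -0.0
```

play_rows(increments=[[-0.04,0.2,0,0,255],[0,0,0,0,255]])

```text
time: 7.98
tcp_pos: [519.5, 216.5, 107.7]
ee_rot: [-1.57, 0.002, -1.705]
force: [-0.9, 2.5, 4.6]
grip_width: -0.4
```

play_rows(increments=[[-0.03,0.2,0,0,255],[0,0,0,0,255]])

```text
time: 8.22
tcp_pos: [519.5, 216.9, 105.7]
ee_rot: [-1.57, 0.002, -1.705]
force: [0.6, 2.3, 4.8]
grip_width: -0.3
```

play_rows(increments=[[-0.03,0.2,0,0,255],[0,0,0,0,255]])

```text
time: 8.48
tcp_pos: [519.6, 217.3, 103.8]
ee_rot: [-1.57, 0.003, -1.705]
force: [0.1, 2.7, 3.8]
grip_width: 0.3
```

play_rows(increments=[[-0.02,0.15,0,0,255],[0,0,0,0,255]])

```text
time: 8.72
tcp_pos: [519.6, 217.6, 102.3]
ee_rot: [-1.57, 0.003, -1.705]
force: [-0.1, 2.5, 5.6]
grip_width: -0.1
```

Run:
```python
from h import *
go(r2w([-142,-66+98,75+42]))
s=r.camera('side')
cv2.imwrite('pics/s6.png',cv2.resize(s['pixels'][180:280,230:355,::-1],None,fx=6,fy=6,interpolation=2))
```

```text
t 8.72 tool shift cm [ 0.3  -1.47  0.02] tcp [519.6 217.6 102.3] rail [-142.2   35.1  102.3] yaw [-1.57   0.003 -1.705] f [-0.1  2.5  5.6] w -0.1184673189364555 q [-0.03  0.53 -0.61  1.85  0.38  0.88 -0.95]
```

View pics/s6.png

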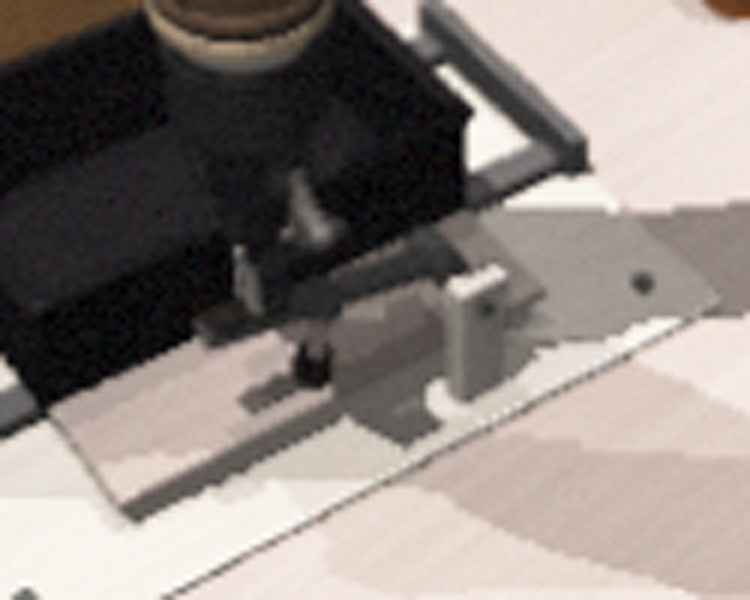

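play_rows(increments=[[-0.02,0.15,0,0,255],[0,0,0,0,255]])

```text
time: 9.02
tcp_pos: [519.7, 217.9, 100.8]
ee_rot: [-1.57, 0.003, -1.705]
force: [-0.1, 2.5, 5.4]
grip_width: -0.1
```

play_rows(increments=[[-0.02,0.15,0,0,255],[0,0,0,0,255]])

```text
time: 9.28
tcp_pos: [519.7, 218.2, 99.4]
ee_rot: [-1.57, 0.003, -1.705]
force: [1.0, 3.1, 4.8]
grip_width: -0.2
```

play_rows(increments=[[-0.01,0.15,0,0,255],[0,0,0,0,255]])

```text
time: 9.52
tcp_pos: [519.8, 218.4, 98.1]
ee_rot: [-1.569, 0.003, -1.705]
force: [-0.0, 2.6, 8.3]
grip_width: -0.1
```

play_rows(increments=[[-0.01,0.15,0,0,255],[0,0,0,0,255]])

```text
time: 9.78
tcp_pos: [519.8, 218.7, 96.9]
ee_rot: [-1.569, 0.003, -1.705]
force: [-0.7, 2.5, 9.0]
grip_width: 0.1
```

play_rows(increments=[[0,0.1,0,0,255],[0,0,0,0,255]])

```text
time: 10.02
tcp_pos: [519.9, 218.8, 96.2]
ee_rot: [-1.569, 0.003, -1.705]
force: [-2.3, 3.4, 11.8]
grip_width: 0.2
```

play_rows(increments=[[0,0.1,0,0,255],[0,0,0,0,255]])

```text
time: 10.28
tcp_pos: [519.9, 219.0, 95.4]
ee_rot: [-1.569, 0.004, -1.704]
force: [-2.3, 3.0, 14.3]
grip_width: 0.3
```

play_rows(increments=[[0,0,0,0,255],[0,0,0,0,255]])

```text
time: 10.52
tcp_pos: [520.0, 219.0, 95.4]
ee_rot: [-1.569, 0.004, -1.705]
force: [-2.3, 3.4, 13.3]
grip_width: 0.0
```

play_rows(increments=[[0,-0.3,0,0,255],[0,-0.5,0,0,255],[0,-2,0,0,255],[0,-4,0,0,255],[0,0,0,0,255]])

```text
time: 11.15
tcp_pos: [521.1, 217.6, 165.7]
ee_rot: [-1.566, 0.003, -1.706]
force: [0.4, -0.2, -0.6]
grip_width: -0.3
```

Run:
```python
from h import *
go(r2w([-142,-66+98,220]))
s=r.camera('side')
cv2.imwrite('pics/s7.png',cv2.resize(s['pixels'][180:280,230:355,::-1],None,fx=6,fy=6,interpolation=2))
s=r.camera('wrist')
cv2.imwrite('pics/w7.png',s['pixels'][:,:,::-1])
```

```text
t 11.15 tool shift cm [ 0.3  -5.43 -0.1 ] tcp [521.1 217.6 165.7] rail [-140.8   35.2  165.7] yaw [-1.566  0.003 -1.706] f [ 0.4 -0.2 -0.6] w -0.3147326215936229 q [ 0.01  0.45 -0.64  1.79  0.32  1.   -0.9 ]
```

View pics/s7.png

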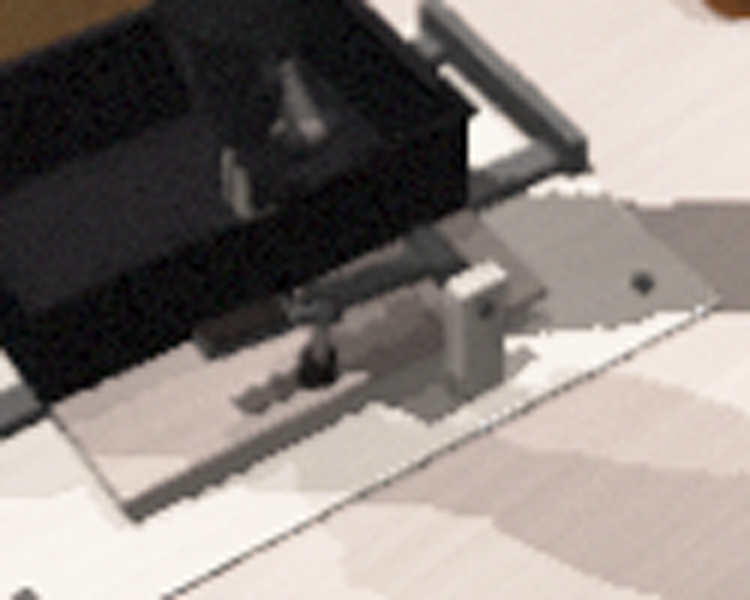

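View pics/w7.png

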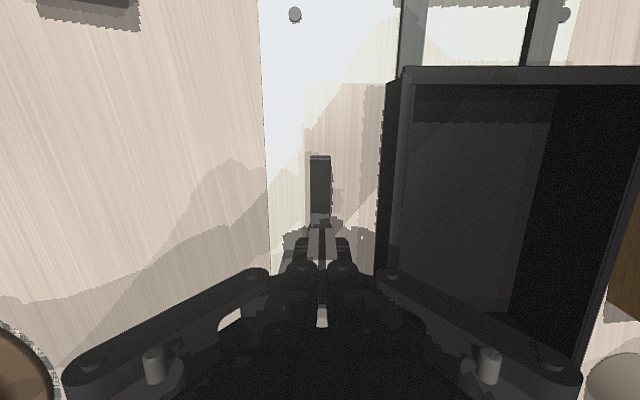

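The lever stays down with its foot on the ledge. In the wrist view its bar tip is at (321,157). Next is the mortar.

Run:
```python
from h import *
go([575,-237,225])
```

```text
t 11.25 tool shift cm [44.17 -6.23 11.62] tcp [519.6 216.3 162.7] rail [-142.    33.8  162.7] yaw [-1.569  0.    -1.706] f [-0.6 -0.4 -0.3] w 0.11346023377588632 q [ 0.01  0.45 -0.64  1.8   0.32  1.   -0.9 ]
```

play_rows(increments=[[0,-3.2,0,0,255],[2.2,-3.0,0.6,0,0],[4.7,0,1.2,0,0],[4.7,0,1.2,0,0],[4.7,0,1.2,0,0]])

```text
time: 11.88
tcp_pos: [538.4, 47.5, 223.1]
ee_rot: [-1.572, -0.001, -1.706]
force: [0.3, -0.7, 0.3]
grip_width: 72.3
```

play_rows(increments=[[4.7,0,1.2,0,0],[4.7,0,1.2,0,0],[4.7,0,1.2,0,0],[4.7,0,1.2,0,0],[4.7,0,1.2,0,0]])

```text
time: 12.5
tcp_pos: [566.2, -193.2, 222.9]
ee_rot: [-1.573, 0.0, -1.706]
force: [0.7, 0.8, -0.6]
grip_width: 85.3
```

play_rows(increments=[[4.4,0,1.2,0,0],[0,0,0,-0.17,0],[0,0,0,-0.17,0],[0,0,0,-0.17,0],[0,0,0,-0.17,0]])

```text
time: 13.12
tcp_pos: [572.1, -236.8, 222.7]
ee_rot: [-1.572, 0.002, -1.02]
force: [-0.0, 0.6, -0.6]
grip_width: 85.3
```

play_rows(increments=[[0,0,0,-0.17,0],[0,0,0,-0.17,0],[0,0,0,-0.17,0],[0,0,0,-0.17,0],[0,0,0,-0.17,0]])

```text
time: 13.75
tcp_pos: [572.1, -236.8, 222.7]
ee_rot: [-1.57, 0.002, -0.17]
force: [-0.7, 0.6, 0.5]
grip_width: 85.4
```

Run:
```python
from h import *
go([603,-237,225])
s=r.camera('wrist')
cv2.imwrite('pics/w8.png',s['pixels'][:,:,::-1])
s=r.camera('side')
cv2.imwrite('pics/s8.png',s['pixels'][:,:,::-1])
```

```text
t 13.75 tool shift cm [ 3.05 -0.23  0.5 ] tcp [ 572.1 -236.8  222.7] rail [ -27.3 -407.7  222.7] yaw [-1.57   0.002 -0.17 ] f [-0.7  0.6  0.5] w 85.44790742706388 q [ 0.89  0.55 -0.85  1.58  0.43  1.21  1.37]
```

View pics/w8.png

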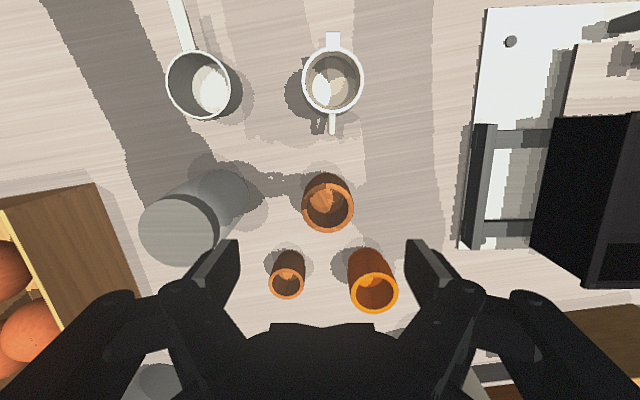

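View pics/s8.png

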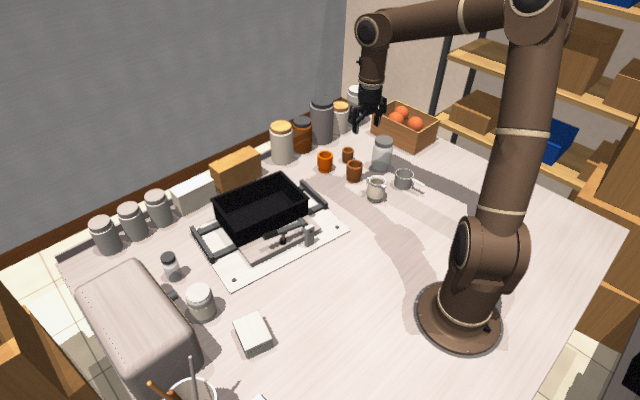

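Wrist view: the mortar's rim is at (328,206), the orange cup at (374,292) and the small brown cup at (287,283). I'll check the mortar's position from here.

Run:
```python
from h import *
c=r.camera('wrist')
print(onz(c,(328,207),72),onz(c,(287,283),50),onz(c,(374,292),65),onz(c,(333,78),85),onz(c,(180,230),128))
print(onz(r.camera('top'),(442.6,180),72))
c2=r.camera('side'); print(onz(c2,(354.1,164.5),72))
```

```text
[ 603.97434363 -234.40438713   72.        ] [ 705.0600554 -305.0878705   50.       ] [ 726.96066927 -196.86093745   65.        ] [ 474.64630163 -208.01150686   85.        ] [ 582.96160208 -370.14251694  128.        ]
[ 602.32362232 -237.27218462   72.        ]
[ 605.91788669 -230.58508531   72.        ]
```

play_rows(increments=[[3.1,0,0.7,0,0],[0,3.5,0,0,0],[0,3.5,0,0,0],[0,0,0,0,0]])

```text
time: 14.5
tcp_pos: [602.7, -235.0, 151.1]
ee_rot: [-1.57, 0.005, -0.177]
force: [-0.6, -1.4, 0.5]
grip_width: 85.2
```

Run:
```python
from h import *
go([604,-235,25])
s=r.camera('wrist')
cv2.imwrite('pics/w9.png',s['pixels'][:,:,::-1])
```

```text
t 14.5 tool shift cm [ 0.19 12.61  0.02] tcp [ 602.7 -235.   151.1] rail [   2.8 -401.7  151.1] yaw [-1.57   0.005 -0.177] f [-0.6 -1.4  0.5] w 85.18771801014383 q [ 0.82  0.66 -0.79  1.58  0.5   1.13  1.3 ]
```

View pics/w9.png

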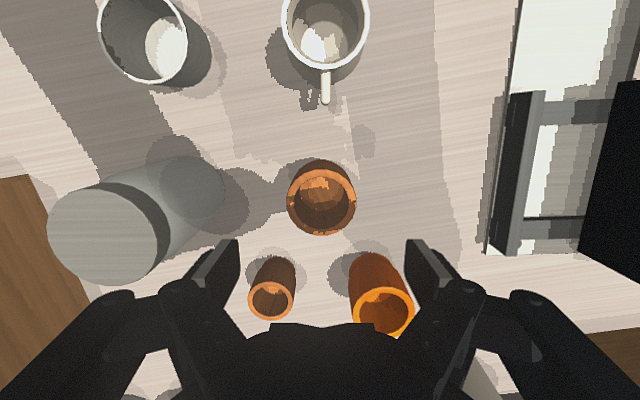

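Run:
```python
from h import *
c=r.camera('wrist')
P=onz(c,(321.5,198.5),72);print(P)
go([P[0],P[1],25])
```

```text
[ 603.56577253 -234.36043      72.        ]
t 14.6 tool shift cm [-0.15 12.97  0.06] tcp [ 604.9 -235.2  154.7] rail [   5.  -401.6  154.7] yaw [-1.571 -0.    -0.177] f [1.2 0.5 0.1] w 85.62471223004941 q [ 0.82  0.65 -0.8   1.58  0.5   1.13  1.3 ]
```

play_rows(increments=[[0,3,0,0,0],[0,3,0,0,0],[0,3,0,0,0],[0,2.5,0,0,0],[0,1.4,0,0,0]])

```text
time: 15.22
tcp_pos: [605.2, -235.7, 25.4]
ee_rot: [-1.571, -0.001, -0.177]
force: [-0.6, -1.3, 0.2]
grip_width: 85.0
```

play_rows(increments=[[0,0,0,0,0],[0,0,0,0,120],[0,0,0,0,255],[0,0,0,0,255],[0,0,0,0,255]])

```text
time: 15.85
tcp_pos: [605.5, -235.7, 26.7]
ee_rot: [-1.572, -0.002, -0.176]
force: [-0.8, -0.9, 5.7]
grip_width: 58.9
```

Run:
```python
from h import *
go([604,-235,25])
s=r.camera('wrist')
cv2.imwrite('pics/w10.png',s['pixels'][:,:,::-1])
```

```text
t 15.85 tool shift cm [-0.16  0.17  0.05] tcp [ 605.5 -235.7   26.7] rail [   5.7 -402.    26.7] yaw [-1.572 -0.002 -0.176] f [-0.8 -0.9  5.7] w 58.90403528195954 q [ 0.77  0.79 -0.71  1.66  0.62  0.92  1.21]
```

View pics/w10.png

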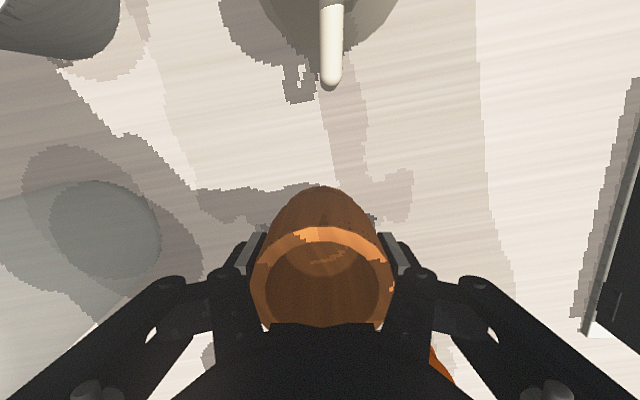

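Gripped (58.9 mm). Now lift and carry to the bin.

play_rows(increments=[[0,-1,0,0,255],[0,-3,0,0,255],[0,-4.5,0,0,255],[0,-4.5,0,0,255],[0,-4.5,0,0,255]])

```text
time: 16.52
tcp_pos: [604.3, -235.2, 201.9]
ee_rot: [-1.571, -0.0, -0.175]
force: [-0.7, -0.2, -2.9]
grip_width: 58.8
```

Run:
```python
from h import *
go([656,165,200])
```

```text
t 16.52 tool shift cm [-1.89  0.19 40.31] tcp [ 604.3 -235.2  201.9] rail [   4.3 -401.6  201.9] yaw [-1.571 -0.    -0.175] f [-0.7 -0.2 -2.9] w 58.816205821166264 q [ 0.83  0.61 -0.82  1.53  0.47  1.21  1.33]
```

play_rows(increments=[[-0.1,0,2.5,0,255],[-0.2,0,4.5,0,255],[-0.2,0,4.5,0,255],[-0.2,0,4.5,0,255],[-0.2,0,4.5,0,255]])

```text
time: 17.15
tcp_pos: [631.4, -30.5, 200.5]
ee_rot: [-1.571, -0.0, -0.176]
force: [0.6, 0.2, -2.4]
grip_width: 58.9
```

play_rows(increments=[[-0.2,0,4.5,0,255],[-0.2,0,4.5,0,255],[-0.2,0,4.5,0,255],[-0.2,0,4.0,0,255],[-0.2,0,2.3,0,255]])

```text
time: 17.77
tcp_pos: [655.6, 167.9, 200.5]
ee_rot: [-1.57, 0.0, -0.173]
force: [0.7, -0.8, -2.6]
grip_width: 58.6
```

play_rows(increments=[[0,0,0,-0.036,255],[0,0,0,0,255]])

```text
time: 18.02
tcp_pos: [656.4, 163.6, 199.9]
ee_rot: [-1.572, -0.0, -0.14]
force: [0.7, -1.1, -2.7]
grip_width: 59.1
```

Run:
```python
from h import *
go([656,165,60])
s=r.camera('wrist');cv2.imwrite('pics/w11.png',s['pixels'][:,:,::-1])
s=r.camera('side')
cv2.imwrite('pics/s11.png',cv2.resize(s['pixels'][110:280,190:355,::-1],None,fx=4,fy=4,interpolation=2)[:600])
```

```text
t 18.02 tool shift cm [-0.05 13.99  0.14] tcp [656.4 163.6 199.9] rail [  0.7   0.5 199.9] yaw [-1.572 -0.    -0.14 ] f [ 0.7 -1.1 -2.7] w 59.06579932987353 q [ 0.2   0.66 -0.83  1.45  0.5   1.24  0.74]
```

View pics/w11.png

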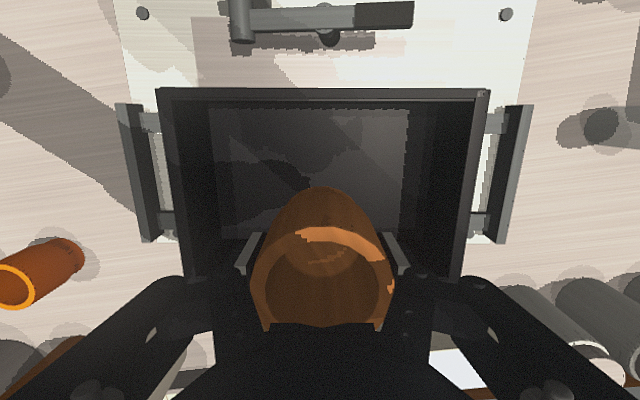

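View pics/s11.png

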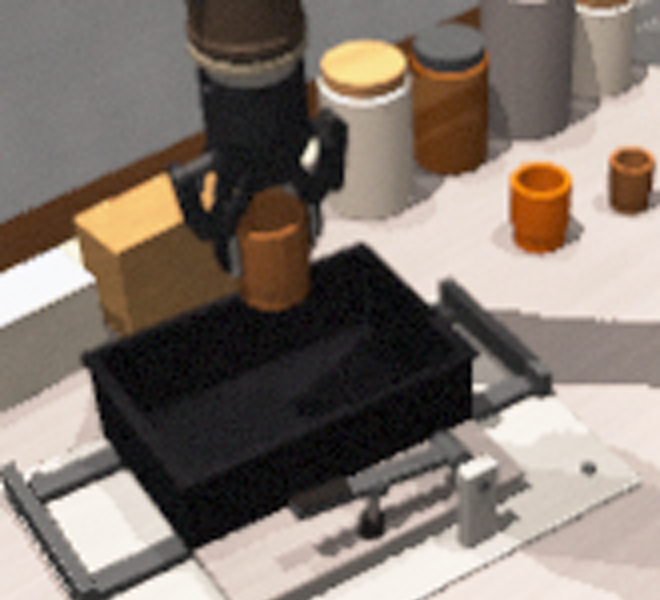

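Centred over the bin: in the wrist view the rim corners at (157,90) and (488,90) lie evenly either side of the fingers. Lowering now.

play_rows(increments=[[0,3,0,0,255],[0,3,0,0,255],[0,3,0,0,255],[0,2.5,0,0,255],[0,1.5,0,0,255]])

```text
time: 18.75
tcp_pos: [656.1, 163.0, 68.4]
ee_rot: [-1.572, 0.001, -0.142]
force: [-0.7, -0.5, -1.8]
grip_width: 58.8
```

play_rows(increments=[[0,0,0,0,255],[0,0.4,0,0,255],[0,0.2,0,0,255],[0,0,0,0,255]])

```text
time: 19.25
tcp_pos: [656.5, 164.8, 64.2]
ee_rot: [-1.571, -0.001, -0.14]
force: [0.1, -0.1, -2.6]
grip_width: 58.9
```

play_rows(increments=[[0,0.2,0,0,255],[0,0,0,0,255]])

```text
time: 19.5
tcp_pos: [656.3, 164.7, 61.8]
ee_rot: [-1.571, 0.0, -0.14]
force: [-0.2, 0.5, -2.9]
grip_width: 59.1
```

play_rows(increments=[[0,0.2,0,0,255],[0,0,0,0,255]])

```text
time: 19.75
tcp_pos: [656.2, 164.7, 59.5]
ee_rot: [-1.571, 0.0, -0.14]
force: [-0.2, 0.2, -1.9]
grip_width: 58.8
```

play_rows(increments=[[0,0.3,0,0,255],[0,0.3,0,0,255],[0,0,0,0,255]])

```text
time: 20.12
tcp_pos: [656.1, 164.6, 53.3]
ee_rot: [-1.571, 0.001, -0.14]
force: [-0.4, -0.2, -2.6]
grip_width: 58.8
```

play_rows(increments=[[0,0.15,0,0,255],[0,0,0,0,255]])

```text
time: 20.38
tcp_pos: [656.3, 164.7, 52.2]
ee_rot: [-1.571, 0.0, -0.14]
force: [0.2, -0.0, -2.3]
grip_width: 58.9
```

play_rows(increments=[[0,0.15,0,0,255],[0,0,0,0,255]])

```text
time: 20.62
tcp_pos: [656.3, 164.7, 50.7]
ee_rot: [-1.571, 0.0, -0.14]
force: [-0.2, 0.2, -2.5]
grip_width: 58.8
```

play_rows(increments=[[0,0.12,0,0,255],[0,0,0,0,255]])

```text
time: 20.88
tcp_pos: [656.3, 164.7, 49.5]
ee_rot: [-1.571, 0.0, -0.14]
force: [1.1, 0.2, -2.0]
grip_width: 58.7
```

play_rows(increments=[[0,0.08,0,0,255],[0,0,0,0,255]])

```text
time: 21.12
tcp_pos: [656.3, 164.8, 48.8]
ee_rot: [-1.571, -0.0, -0.14]
force: [0.3, 0.3, -3.5]
grip_width: 58.6
```

play_rows(increments=[[0,0.08,0,0,255],[0,0,0,0,255]])

```text
time: 21.38
tcp_pos: [656.5, 164.9, 48.7]
ee_rot: [-1.571, -0.001, -0.14]
force: [-2.4, -0.9, 4.4]
grip_width: 58.7
```

play_rows(increments=[[0,0.08,0,0,255],[0,0,0,0,255]])

```text
time: 21.62
tcp_pos: [656.5, 165.1, 48.6]
ee_rot: [-1.571, -0.001, -0.14]
force: [-4.0, -2.0, 10.9]
grip_width: 58.6
```

play_rows(increments=[[0,-0.08,0,0,255],[0,0,0,0,255]])

```text
time: 21.88
tcp_pos: [656.5, 165.1, 48.6]
ee_rot: [-1.57, -0.001, -0.14]
force: [-2.6, -1.1, 6.2]
grip_width: 58.7
```

play_rows(increments=[[0,0,0,0,110],[0,0,0,0,60],[0,0,0,0,30],[0,0,0,0,0],[0,0,0,0,0]])

```text
time: 22.5
tcp_pos: [656.3, 164.8, 47.8]
ee_rot: [-1.571, 0.0, -0.14]
force: [-0.2, 0.0, -1.0]
grip_width: 85.3
```

Run:
```python
from h import *
go([656,165,60])
s=r.camera('wrist');cv2.imwrite('pics/w12.png',s['pixels'][:,:,::-1])
```

```text
t 22.5 tool shift cm [-0.03 -1.22  0.02] tcp [656.3 164.8  47.8] rail [ 0.5  1.7 47.8] yaw [-1.571  0.    -0.14 ] f [-0.2  0.  -1. ] w 85.34566841726337 q [ 0.15  0.81 -0.75  1.58  0.62  1.    0.65]
```

View pics/w12.png

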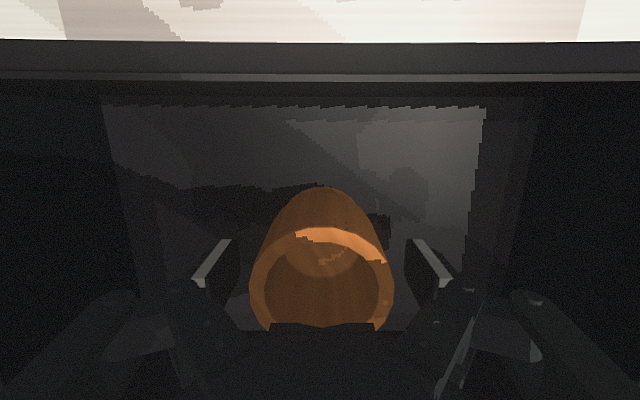

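The mortar stands upright with both fingers clear of it. Going straight up.

play_rows(increments=[[0,-1,0,0,0],[0,-3,0,0,0],[0,-4,0,0,0],[0,-4,0,0,0],[0,-4,0,0,0]])

```text
time: 23.18
tcp_pos: [656.3, 164.9, 210.2]
ee_rot: [-1.57, -0.001, -0.14]
force: [0.8, 0.4, -0.2]
grip_width: 85.2
```

play_rows(increments=[[0,0,0,0.17,0],[0,0,0,0.17,0],[0,0,0,0.17,0],[0,0,0,0.17,0],[0,0,0,0.17,0]])

```text
time: 23.8
tcp_pos: [656.3, 165.0, 208.9]
ee_rot: [-1.57, -0.0, -0.995]
force: [-0.5, 0.1, -0.4]
grip_width: 85.2
```

play_rows(increments=[[0,0,0,0.17,0],[0,0,0,0.17,0],[0,0,0,0.17,0],[0,0,0,0.17,0],[0,0,0,0.04,0]])

```text
time: 24.42
tcp_pos: [656.3, 165.2, 208.8]
ee_rot: [-1.57, 0.0, -1.71]
force: [-0.0, 0.0, 0.2]
grip_width: 85.3
```

Run:
```python
from h import *
go(r2w([-142,20,200]))
s=r.camera('wrist');cv2.imwrite('pics/w13.png',s['pixels'][:,:,::-1])
s=r.camera('side')
cv2.imwrite('pics/s13.png',cv2.resize(s['pixels'][130:280,190:355,::-1],None,fx=4,fy=4,interpolation=2))
```

```text
t 24.43 tool shift cm [ -1.79   0.87 -14.24] tcp [656.3 165.2 208.8] rail [  0.4   2.1 208.8] yaw [-1.57  0.   -1.71] f [-0.   0.   0.2] w 85.30855537670568 q [-0.    0.57 -0.49  1.46  0.27  1.18 -0.67]
```

View pics/s13.png

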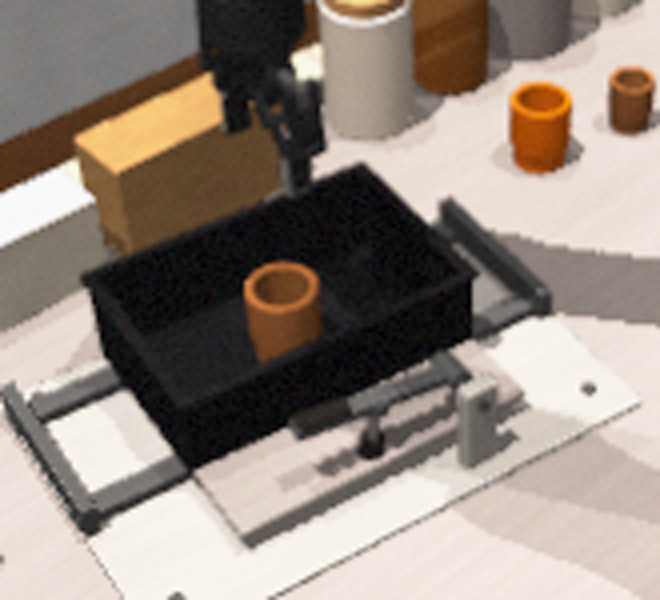

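Side view: the mortar stands upright in the bin and the lever is still down. Next I'll straddle the bar with the jaws half open.

play_rows(increments=[[-1.0,0,-3.6,0,125],[-1.0,0,-3.6,0,125],[-1.0,0,-3.6,0,125],[-1.4,0,-3.5,0,125],[0,4.0,0,0,125]])

```text
time: 25.15
tcp_pos: [520.3, 231.7, 171.1]
ee_rot: [-1.565, 0.004, -1.702]
force: [0.8, 0.4, -0.9]
grip_width: 43.3
```

play_rows(increments=[[0,2.0,0,0,125],[0,0,0,0,125]])

```text
time: 25.4
tcp_pos: [519.9, 227.7, 146.8]
ee_rot: [-1.573, -0.001, -1.707]
force: [-0.9, -0.8, -0.2]
grip_width: 43.4
```

Run:
```python
from h import *
go(r2w([-142,46,74]))
s=r.camera('wrist');cv2.imwrite('pics/w14.png',s['pixels'][:,:,::-1])
```

```text
t 25.4 tool shift cm [-0.1   7.28  0.15] tcp [519.9 227.7 146.8] rail [-143.4   45.1  146.8] yaw [-1.573e+00 -1.000e-03 -1.707e+00] f [-0.9 -0.8 -0.2] w 43.39299902307815 q [-0.1   0.46 -0.53  1.8   0.28  0.96 -0.88]
```

View pics/w14.png

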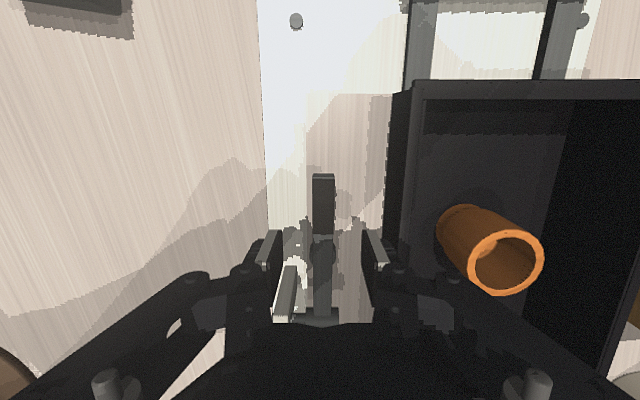

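Run:
```python
from h import *
c=r.camera('wrist');print(w2r(onz(c,(324,175),93)),w2r(onz(c,(324,236),90)))
```

```text
[-140.68518178   73.31129777   93.        ] [-140.47894862   23.59726232   90.        ]
```

play_rows(increments=[[0,2.0,0,0,125],[0,1.5,0,0,125],[0,1.2,0,0,125],[0,0,0,0,125]])

```text
time: 26.0
tcp_pos: [520.4, 228.0, 100.2]
ee_rot: [-1.572, -0.001, -1.71]
force: [-0.5, -0.8, 0.1]
grip_width: 43.6
```

Run:
```python
from h import *
go(r2w([-142,46,74]))
s=r.camera('wrist');cv2.imwrite('pics/w15.png',s['pixels'][:,:,::-1])
s=r.camera('side')
cv2.imwrite('pics/s15.png',cv2.resize(s['pixels'][160:280,190:355,::-1],None,fx=4,fy=4,interpolation=2))
```

```text
t 26.0 tool shift cm [-0.06  2.62  0.09] tcp [520.4 228.  100.2] rail [-142.9   45.4  100.2] yaw [-1.572e+00 -1.000e-03 -1.710e+00] f [-0.5 -0.8  0.1] w 43.62598529865789 q [-0.12  0.52 -0.51  1.84  0.32  0.87 -0.92]
```

View pics/s15.png

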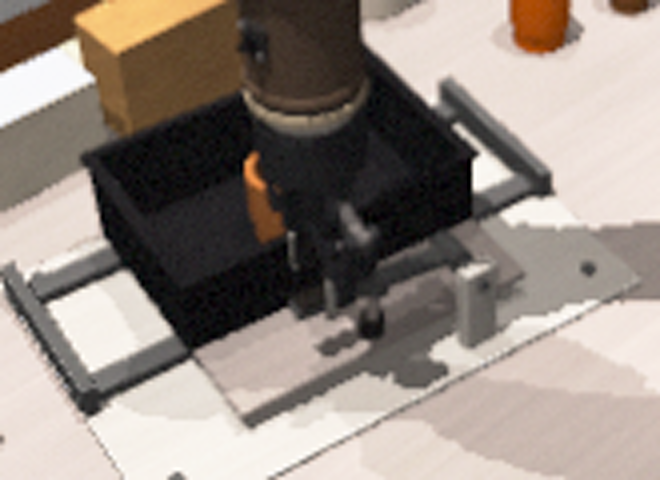

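View pics/w15.png

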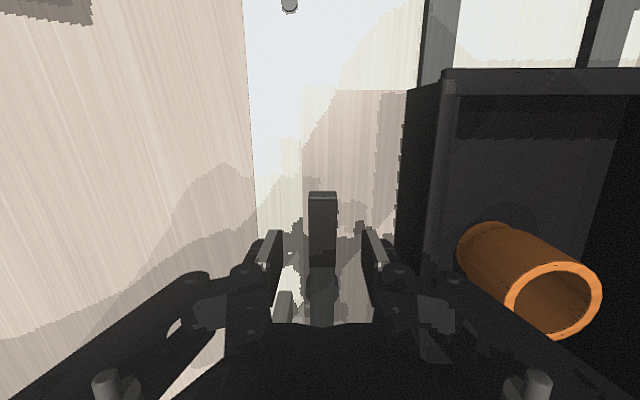

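play_rows(increments=[[0,1.0,0.05,0,125],[0,0.7,0,0,125],[0,0.6,0,0,125],[0,0,0,0,125]])

```text
time: 26.6
tcp_pos: [520.9, 227.9, 77.3]
ee_rot: [-1.572, -0.001, -1.71]
force: [-0.3, 0.8, 0.1]
grip_width: 43.8
```

play_rows(increments=[[0,0,0,0,160],[0,0,0,0,180],[0,0,0,0,200],[0,0,0,0,220]])

```text
time: 27.1
tcp_pos: [520.8, 228.2, 78.2]
ee_rot: [-1.571, -0.0, -1.71]
force: [-2.5, 0.2, 3.4]
grip_width: 14.4
```

play_rows(increments=[[0.08,-0.5,0,0,255],[0.08,-0.5,0,0,255],[0.1,-0.55,0,0,255]])

```text
time: 27.48
tcp_pos: [520.2, 224.3, 92.7]
ee_rot: [-1.573, -0.002, -1.71]
force: [1.1, -1.0, -14.4]
grip_width: 14.7
```

Run:
```python
from h import *
go(r2w([-142,46,74]))
s=r.camera('side')
cv2.imwrite('pics/s16.png',cv2.resize(s['pixels'][160:280,190:355,::-1],None,fx=4,fy=4,interpolation=2))
```

```text
t 27.48 tool shift cm [-0.43  1.87  0.06] tcp [520.2 224.3  92.7] rail [-142.6   41.8   92.7] yaw [-1.573 -0.002 -1.71 ] f [  1.1  -1.  -14.4] w 14.725019160618963 q [-0.12  0.52 -0.5   1.85  0.32  0.85 -0.92]
```

View pics/s16.png

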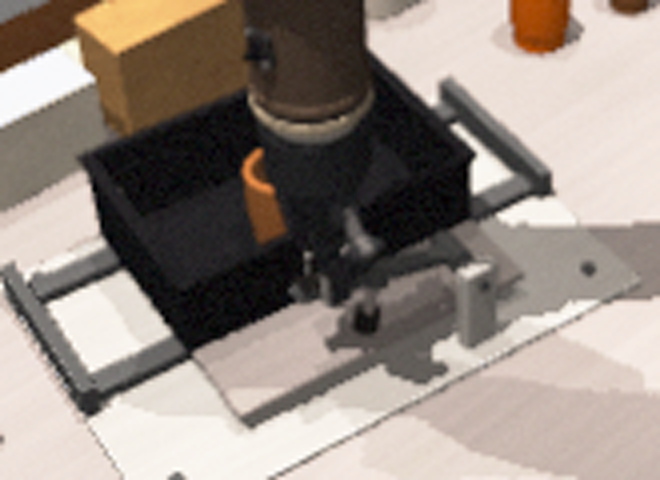

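The lever lifts in the grip, and its foot is off the ledge at about (368,320). Continuing along the arc.

play_rows(increments=[[0.15,-0.5,0,0,255],[0.18,-0.55,0,0,255],[0.2,-0.52,0,0,255],[0.22,-0.5,0,0,255],[0.25,-0.5,0,0,255]])

```text
time: 28.15
tcp_pos: [518.5, 213.1, 118.3]
ee_rot: [-1.573, -0.004, -1.711]
force: [-1.3, -6.8, -19.9]
grip_width: 14.2
```

play_rows(increments=[[0.3,-0.48,0,0,255],[0.3,-0.47,0,0,255],[0.33,-0.45,0,0,255],[0.35,-0.43,0,0,255],[0,0,0,0,255]])

```text
time: 28.78
tcp_pos: [516.7, 200.0, 136.8]
ee_rot: [-1.573, -0.004, -1.711]
force: [-3.2, -7.5, -14.3]
grip_width: 14.2
```

Run:
```python
from h import *
go(r2w([-142,46,74]))
s=r.camera('side')
cv2.imwrite('pics/s17.png',cv2.resize(s['pixels'][140:280,190:355,::-1],None,fx=4,fy=4,interpolation=2))
```

```text
t 28.77 tool shift cm [-2.91  6.26  0.08] tcp [516.7 200.  136.8] rail [-142.7   17.2  136.8] yaw [-1.573 -0.004 -1.711] f [ -3.2  -7.5 -14.3] w 14.185486848972674 q [-0.05  0.45 -0.53  1.84  0.28  0.93 -0.85]
```

View pics/s17.png

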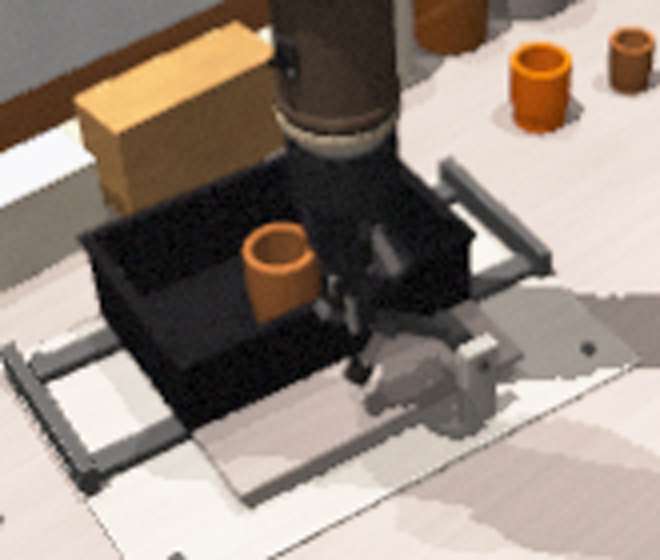

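play_rows(increments=[[0.38,-0.42,0,0,255],[0.4,-0.41,0,0,255],[0.4,-0.4,0,0,255],[0,0,0,0,255]])

```text
time: 29.32
tcp_pos: [515.0, 188.4, 148.9]
ee_rot: [-1.573, -0.004, -1.711]
force: [-1.2, -7.8, -17.2]
grip_width: 14.5
```

play_rows(increments=[[0,0,0,0,160],[0,0,0,0,100],[0,0,0,0,60],[0,0,0,0,60]])

```text
time: 29.82
tcp_pos: [516.6, 191.8, 150.5]
ee_rot: [-1.569, 0.001, -1.709]
force: [-0.5, -0.2, -0.7]
grip_width: 65.3
```

play_rows(increments=[[0,-1.5,0,0,60],[0,-3,0,0,60],[0,-4,0,0,60],[0,-4,0,0,60],[0,0,0,0,60]])

```text
time: 30.45
tcp_pos: [517.7, 192.5, 279.2]
ee_rot: [-1.565, 0.003, -1.71]
force: [-0.6, 0.5, -0.2]
grip_width: 65.4
```

Run:
```python
from h import *
go(r2w([-142,-200,250]))
s=r.camera('side')
cv2.imwrite('pics/s18.png',cv2.resize(s['pixels'][140:280,190:355,::-1],None,fx=4,fy=4,interpolation=2))
```

```text
t 30.45 tool shift cm [21.    2.85 -0.16] tcp [517.7 192.5 279.2] rail [-140.7    9.9  279.2] yaw [-1.565  0.003 -1.71 ] f [-0.6  0.5 -0.2] w 65.38676684230683 q [ 0.01  0.3  -0.57  1.69  0.17  1.2  -0.74]
```

View pics/s18.png

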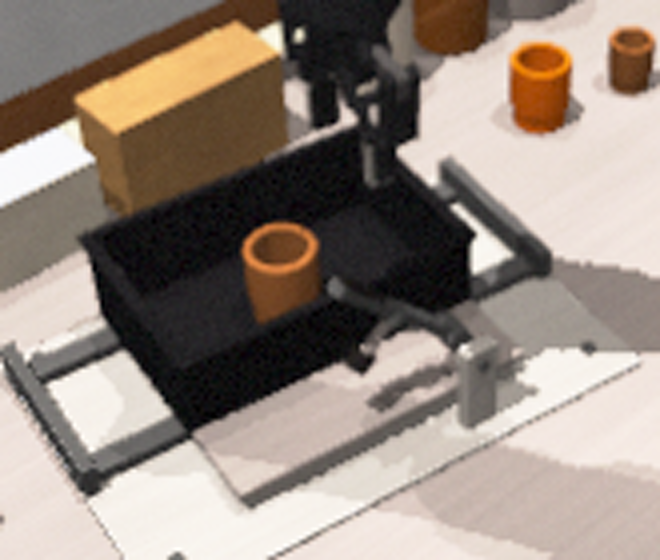

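The lever is up and the fingers are clear. I'll move aside and check with the top and side cameras.

play_rows(increments=[[4.5,0,0,0,60],[5,0,0,0,60],[5,0,0,0,60],[5,0,0,0,60],[5,0,0,0,60]])

```text
time: 31.12
tcp_pos: [481.2, -53.0, 274.1]
ee_rot: [-1.572, -0.0, -1.71]
force: [0.4, -0.2, -0.0]
grip_width: 65.5
```

play_rows(increments=[[4,0,0,0,60],[3,0,0,0,60],[0,0,0,0,60],[0,0,0,0,60]])

```text
time: 31.62
tcp_pos: [472.3, -119.8, 274.3]
ee_rot: [-1.572, 0.001, -1.709]
force: [-0.3, -0.1, -0.4]
grip_width: 65.2
```

Run:
```python
from h import *
go(r2w([-142,-200,250]))
s=r.camera('side')
cv2.imwrite('pics/s19.png',cv2.resize(s['pixels'][140:280,190:355,::-1],None,fx=4,fy=4,interpolation=2))
s=r.camera('top')
cv2.imwrite('pics/t19.png',cv2.resize(s['pixels'][110:260,200:390,::-1],None,fx=4,fy=4,interpolation=2))
cv2.imwrite('pics/t19f.png',s['pixels'][:,:,::-1])
```

```text
t 31.62 tool shift cm [-10.56   2.44   0.04] tcp [ 472.3 -119.8  274.3] rail [-142.3 -305.7  274.3] yaw [-1.572e+00  1.000e-03 -1.709e+00] f [-0.3 -0.1 -0.4] w 65.24119586079188 q [ 0.5   0.16 -0.39  1.84  0.07  1.15 -0.06]
```

View pics/t19.png

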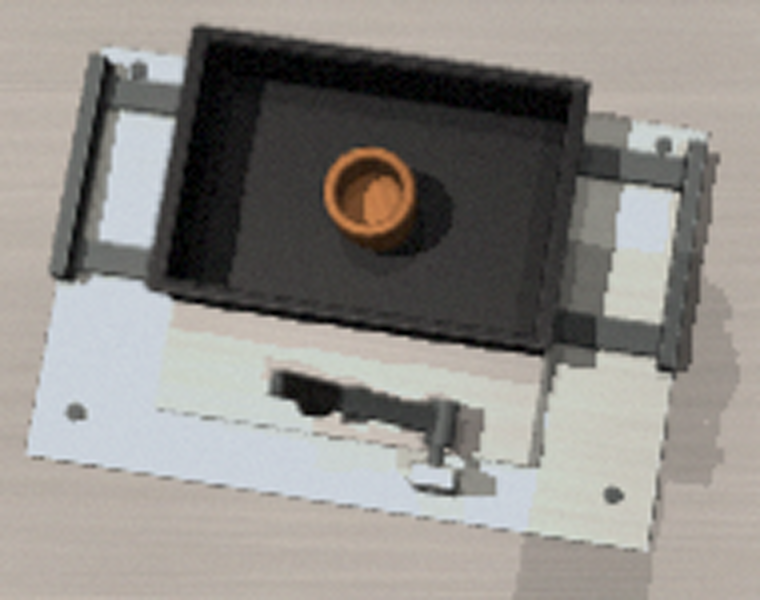

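View pics/s19.png

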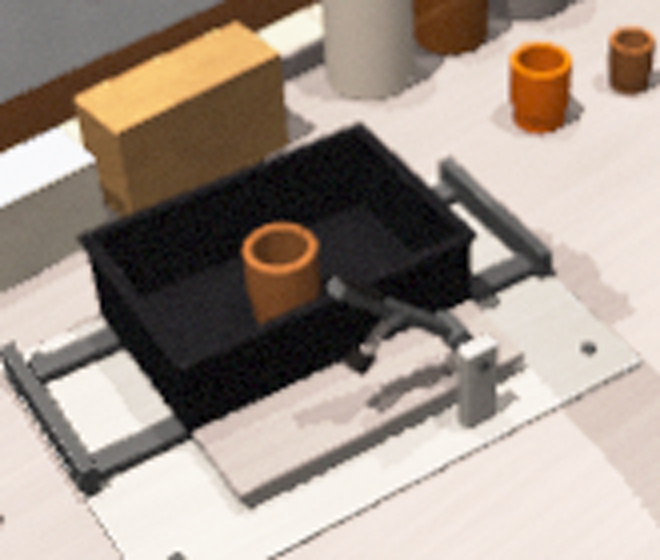

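View pics/t19f.png

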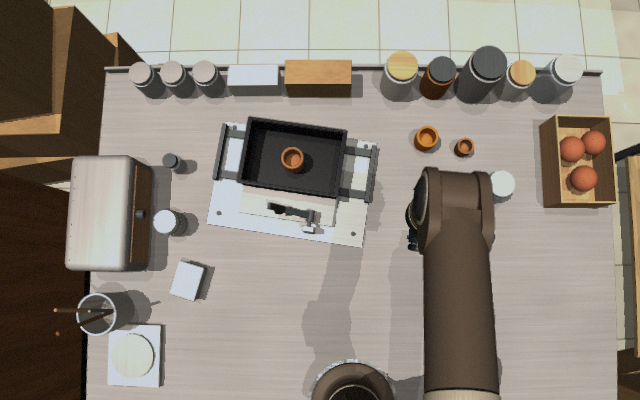

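Run:
```python
from h import *
c=r.camera('top');s=r.camera('side')
f=lambda x,y,ox,oy,k:((x+.5)/k-.5+ox,(y+.5)/k-.5+oy)
P,e=tri(c,f(278,384,200,110,4),s,f(340,288,190,140,4));L=w2r(P);print(L,e,'a',np.arctan2(L[2]-75,L[1]+66))
o,d=ray(c,f(278,384,200,110,4));o=w2r(o);d=np.r_[RR.T@d[:2],d[2]]
for z in (135,145,155,165): print(z,o+d*(z-o[2])/d[2])
print('mortar',w2r(onz(c,f(369,192,200,110,4),94)))
```

```text
[-142.86067475   28.96214536  173.89863111] 3.654166220591847 a 0.8057011092603088
135 [-140.06483066   33.32910262  135.        ]
145 [-141.07579274   31.82906461  145.        ]
155 [-142.08675482   30.32902659  155.        ]
165 [-143.0977169    28.82898857  165.        ]
mortar [-1.1591263  0.9912031 94.       ]
```

Run:
```python
from h import *
print(r.state()['time'],r.finish_job())
```

```text
the job is handed in; nothing more can be done
31.825 None
```

The job was carried out and handed in at about 31.8 s of the 72 s allowed. No verdict was reported.

**What I did**
- **Locking the lever:** I pushed it down with closed fingers. The foot met the ledge, and I stopped at 13–14 N on the tread. I worked out about 10–12 N on the ledge from this; it could not be measured directly.
- **Placing the mortar:** I took the larger brown cup and set it down with a peak force of about 11 N. I then released it upright in the bin.
- **Releasing the lever:** I gripped the bar, lifted it along its arc and let go.

**Last checks, from the top and side cameras**
- **Lever:** it stands about 0.8 rad above level, so the joint is near 0.2 rad. Its foot is well off the ledge.
- **Mortar:** it is upright, within about 2 mm of where the bin's centre was first measured.
- **Bin:** its rim is at the same pixels as at the start.
- **Other things:** those visible in the last top picture look undisturbed. The arm hid the creamer, the measuring cup and part of the jar there, so I did not check those again at the end.
- **Robot:** it was clear of everything.

The two views of the lever's tip disagreed by about 4 mm. No check failed.

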